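Find the box spanner for the bench pin's nut

TASK

The nut at the notched front end of the wooden bench pin needs the right box spanner: one of the three hexagonal tube spanners standing on the mat fits it, so try them on that nut until one goes fully home. Finish while still holding that spanner in the gripper, upright and fully seated over the front nut, with the two others standing upright on the mat or the bench. Leave the caliper, the jar lid and the loose wooden handle where they lie.

Things in the scene. Friction and masses are not known exactly. Their poses are not given: they have to be found in the camera images.
- bench_pin: fixed pine block 210 x 90 mm (all sizes in mm), with a dark steel plate on top at 45 height and two prongs with a gap between (the notch) reaching beyond its front end, to 167 from the middle. Origin: centre of the block's underside; x runs from the notched front to the rear, z up. Two brass hex nuts stand on its centre line, 55 before and 55 behind the middle, each in a round aluminium collar of 54 diameter
- front_nut (a point): centre of the front nut's seat, on the floor inside its collar, 48 mm above the bench; axes as the bench pin's, x at right angles to one pair of the nut's flats. The nut's flats reach 12 above the seat; a conical chamfer ends 14.5 above it. The nut's size differs from run to run and is not told. The fitting spanner has 1.6 play across flats; fully home, its lower end stands on this seat
- front_rim (a point): centre of the front collar's mouth, 8 mm above the front nut's seat. A spanner that is too small for the nut stops on top of it, 11 to 15 above the seat; one too large passes over the nut but stops on this collar's rim, 8 above the seat
- rear_nut (a point): centre of the rear nut's seat, made like the front one but of another size; not part of the job
- spanner_small: plain steel box spanner (socket): an upright hexagonal tube open at both ends, 70 mm tall, 22.6 across its outer flats, bore 15.6 across flats all through. Origin: centre of its lower end; z up; x at right angles to one pair of flats, inside and out. Starts standing on the mat, at least 75 from the next, centre to centre
- spanner_medium: plain steel box spanner (socket): an upright hexagonal tube open at both ends, 70 mm tall, 28.6 across its outer flats, bore 20.6 across flats all through. Origin: centre of its lower end; z up; x at right angles to one pair of flats, inside and out. Starts standing on the mat, at least 75 from the next, centre to centre
- spanner_large: plain steel box spanner (socket): an upright hexagonal tube open at both ends, 70 mm tall, 33.6 across its outer flats, bore 25.6 across flats all through. Origin: centre of its lower end; z up; x at right angles to one pair of flats, inside and out. Starts standing on the mat, at least 75 from the next, centre to centre
- mat: a black rubber mat 130 x 330 mm, 4 thick, fixed on the bench. Origin: centre of its underside; long side along y
- caliper: a steel vernier caliper lying flat, 170 mm long and 75 across the jaws, 8 high. Bystander. Origin: under the middle of its beam
- jar_lid: a shallow round yellow jar lid, 70 mm diameter, 12 high. Bystander. Origin: centre of its underside
- handle: a bare turned wooden tool handle lying flat, 106 mm long, 32 thick, its long axis along its x. Bystander. Origin: under its middle

How it is judged:
By the outcome, as a careful person would: the job done as asked, in the order asked, and still so for the second after the job is handed in, while the arm keeps its last pose, push and grip.
It also fails if it takes over 72 s, if anything falls off the work surface, if the arm or the gripper's body presses on something with over 40 N, if the wrist force passes 120 N, or if a joint passes its speed limit or range.

ROBOT

A 6-joint arm with a two-finger parallel gripper is mounted at the origin on the work surface. World frame = base frame: x ahead of the robot, y to its left, z up, the work surface at z = 0. Lengths are in mm, angles in rad, forces in N, time in s.
With the tool pointing down it reaches from about 300 to 875 mm from the base axis. Payload 6.4 kg.
Tool frame: the origin (TCP) lies between the finger pads; the fingertips stand 25 mm ahead of it and the grasp point (between the pads) lies 6 mm ahead of it; z points along the fingers, y is the direction in which the jaws open and shut (so a half turn about z gives the same grasp; the last joint's range is limited). The gripper opens to 88 mm and grips with 3 to 60 N. Pads are 18 mm wide; open, the fingers measure 123 mm over their backs; the gripper's body (75 mm by 187 mm) begins 45 mm behind the grasp point.
Start: joints at [0.938, 0.181, 1.607, -0, 1.354, -0.206], TCP at [238.018, 523.44, 263.714] pointing down, gripper open.
Joint ranges: [-2.99, 2.99], [-0.89, 2.07], [0.3, 2.58], [-1.14, 4.28], [0, 2.63], [-3.12, 3.12]. Speed limits (rad/s): [2.57, 2.57, 3.01, 3.14, 3.14, 3.14].

INTERFACE

Orientations are given as [roll, pitch, yaw] about the fixed x, y, z axes, in that order (R = Rz(yaw) Ry(pitch) Rx(roll)).
In Python, from workcell import ctrl, viewer, hand_in gives the robot as it stands.
- The arm moves only by the shell command python3 -m handwheel 'ROWS'. ROWS is JSON, a list of rows, each an object with "slide": the shift along the tool's x, y, z as a fraction of full scale, a list of three; "turn": the turn, a rotation vector about the tool's x, y, z as a fraction of full scale, a list of three; "hand": the closure in counts, from 0 (fully open) to 255 (shut). In form: [{"slide": [x, y, z], "turn": [rx, ry, rz], "hand": hand}, ...]. A call has 1 to 20 rows; each row shifts and turns the pose as measured when the row begins, along the tool's axes as they then stand; what a row does not reach is not made up. Full scale, the value 1, is 15 cm for a shift and 120 degrees for a turn. A row lasts 1/12 s, in which the tool goes at most 41.7 mm and 7.16 degrees, less where a joint would pass 70% of its speed; a pose out of reach is approached as far as the arm can. A call with a number of a shift or a turn outside -1 to 1 is refused whole. A call with a gripper value outside its range is refused whole. The fingers move at their own pace and stop on an object; the grip force is fixed at half the most. Time passes only in rows, so rows that do not move let the fingers close. It gives the time, the measured TCP pose, the force and the opening at its end, in the units of the state.
- ctrl.read_state(): the state, without advancing time (a new reading comes with each control period).
- viewer.snapshot(name): name is "scene" or "top" or "wrist"; returns a dict with "pixels" (400x640x3 uint8, red, green, blue), "camera_matrix" (3x3 intrinsics, pixels), "position" and "rotation" of the camera in the world; the wrist camera has in their place "tool_from_camera" (4x4, takes a point from camera to tool coordinates, whose origin is the TCP and whose axes are the flange's). Camera axes: x right, y down, z forward; pixel columns grow to the right and rows downward; lengths in mm; the calibration is good to about 2 mm. A picture is of the moment at which its call begins: read the wrist's pose just before it. There is no depth.
- hand_in(): hands the job in, once; it reports no verdict.
The state is a dict: "clock": time; "joints": joint angles; "qd": joint speeds; "tau": joint torques, N m; "ee_pos": TCP position; "orientation": TCP orientation; "contact_force": force on the tool from outside, world axes, zero at the start; "wrist_torque": the same for the moment, N m; "opening": finger opening in mm.
Only numpy, scipy, OpenCV 4.12 (cv2) and the standard library are available. Lean on these libraries where they do the work, as an engineer would, in place of code of your own. Each camera call takes 0.05 s, during which the arm holds its last target.

## Working session

There is one attempt and no reset: what is moved stays moved. The work goes in short steps, Python scripts to look and compute and a shell command to move; the robot and the scene stay as the last step left them, time stands still between calls to the robot, and variables do not carry over. Pictures are saved under pics/ and viewed, and the job is handed in when it is done.

```bash
ls; mkdir -p pics; python3 - <<'E'
from workcell import ctrl, viewer
import cv2
print(ctrl.read_state())
for n in ("scene","top"):
    s=viewer.snapshot(n)
    cv2.imwrite(f"pics/{n}0.png",s["pixels"][:,:,::-1])
    print(n,s["camera_matrix"],s["position"],s["rotation"])
s=viewer.snapshot("wrist");cv2.imwrite("pics/wrist0.png",s["pixels"][:,:,::-1]);print(s["camera_matrix"],s["tool_from_camera"])
E
```

```text
pics
{'clock': 0.0, 'joints': array([ 9.37716893e-01,  1.81550394e-01,  1.60798720e+00, -8.11187802e-06,
        1.35379955e+00, -2.06318518e-01]), 'qd': array([-0.00113617, -0.00050594,  0.00050826,  0.00077588, -0.00046006,
       -0.00091814]), 'tau': array([-3.40304221e-03, -4.33865118e+01, -3.41843534e+01,  6.98618847e-02,
        3.85208242e-02, -8.14635450e-05]), 'ee_pos': array([237.70752241, 523.02902494, 262.81489775]), 'orientation': array([-3.13988353e+00, -3.49622798e-04,  2.71483319e+00]), 'contact_force': array([-0.05446088,  0.61641087,  0.29112791]), 'wrist_torque': array([-0.0012023 , -0.02699972,  0.03168587]), 'opening': 88.22531116000073}
scene [[370.77015841   0.         321.4606516 ]
 [  0.         370.77015841 196.56971759]
 [  0.           0.           1.        ]] [803.74469666 349.38431626 634.98046777] [-2.49103018 -0.01549075  2.66046377]
top [[441.58814225   0.         319.58180304]
 [  0.         441.58814225 194.77980046]
 [  0.           0.           1.        ]] [ 419.76155064   -3.48470355 1066.15327764] [-2.97642281 -0.00639361 -1.58807311]
[[283.52962524   0.         320.21825503]
 [  0.         283.52962524 202.72582938]
 [  0.           0.           1.        ]] [[-1.47448545e-04 -9.56608164e-01 -2.91377417e-01  7.46369590e+01]
 [ 9.99999440e-01 -4.46365373e-04  9.59402757e-04  2.47553491e-01]
 [-1.04783330e-03 -2.91377112e-01  9.56607694e-01 -1.21554783e+02]
 [ 0.00000000e+00  0.00000000e+00  0.00000000e+00  1.00000000e+00]]
```

View pics/scene0.png

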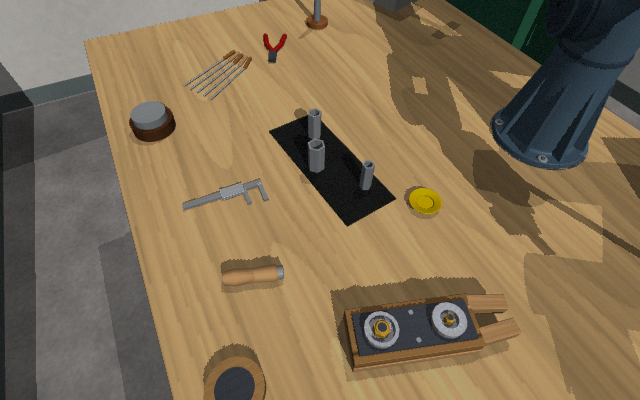

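View pics/top0.png

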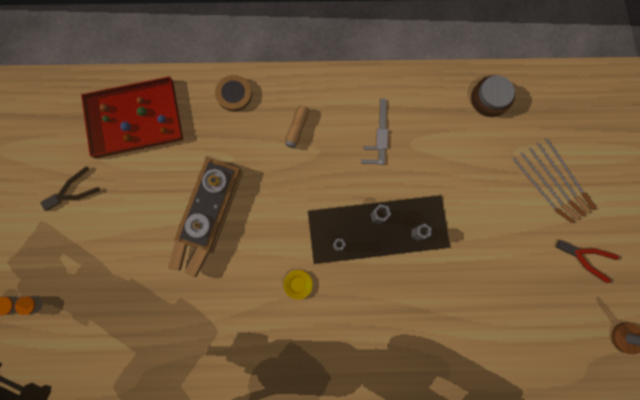

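View pics/wrist0.png

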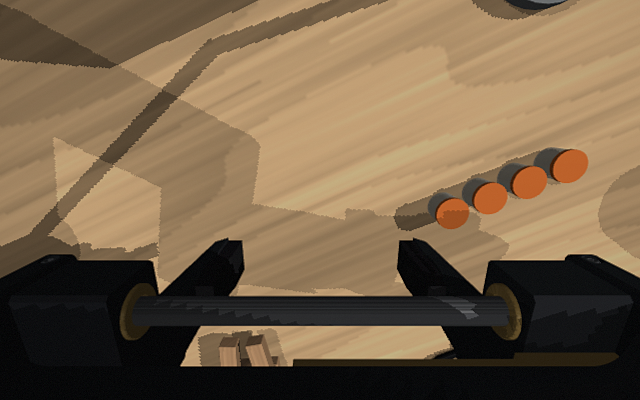

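The scene view shows the pin at lower right, with its front (prong) nut at (450,320) and rear nut at (381,330). The mat carries three spanners at (367,175), (317,156) and (314,124). In the top view the front nut is at (197,225) and the spanners are at (339,245), (381,213) and (423,232). I'll enlarge these.

```bash
cat > h.py <<'E'
import numpy as np, cv2
from scipy.spatial.transform import Rotation as R
from workcell import ctrl, viewer
def cam(name):
    st=ctrl.read_state(); s=viewer.snapshot(name); K=np.array(s["camera_matrix"])
    if name=="wrist":
        T=np.eye(4);T[:3,:3]=R.from_euler("xyz",st["orientation"]).as_matrix();T[:3,3]=st["ee_pos"]
        T=T@np.array(s["tool_from_camera"])
    else:
        T=np.eye(4);T[:3,:3]=R.from_euler("xyz",s["rotation"]).as_matrix();T[:3,3]=s["position"]
    return s["pixels"][:,:,::-1].copy(),K,T
def pt(K,T,u,v,z):
    d=T[:3,:3]@np.linalg.solve(K,[u,v,1]); return T[:3,3]+d*(z-T[2,3])/d[2]
def px(K,T,p):
    q=K@(T[:3,:3].T@(np.asarray(p,float)-T[:3,3])); return q[:2]/q[2]
def crop(im,name,x0,y0,x1,y1,f):
    cv2.imwrite("pics/"+name,cv2.resize(im[y0:y1,x0:x1],None,fx=f,fy=f,interpolation=cv2.INTER_CUBIC))
E
python3 - <<'E'
from h import *
im,K,T=cam("top")
np.savez("top.npz",im=im,K=K,T=T)
crop(im,"t_mat.png",305,190,455,270,5)
crop(im,"t_pin.png",160,150,250,280,4.5)
for u,v,z in [(197,225,62),(214,180,62),(339,245,74),(381,213,74),(423,232,74)]: print(pt(K,T,u,v,z))
im,K,T=cam("scene")
np.savez("scene.npz",im=im,K=K,T=T)
crop(im,"s_mat.png",260,90,410,230,5 if 0 else 4.2)
crop(im,"s_pin.png",330,280,530,380,4)
for u,v,z in [(450,320,62),(381,330,62),(367,165,74),(317,145,74),(314,114,74)]: print(pt(K,T,u,v,z))
E
```

```text
[521.83192136 267.29196688  62.        ]
[625.64929665 230.96906677  62.        ]
[470.47852671 -54.13347742  74.        ]
[ 540.93776469 -151.01566424   74.        ]
[ 496.36503895 -243.84583568   74.        ]
[527.23080903 271.69872876  62.        ]
[631.4652863  235.22323828  62.        ]
[478.18720992 -54.82422584  74.        ]
[ 543.12206879 -151.56531973   74.        ]
[ 503.76061517 -243.36744003   74.        ]
```

View pics/t_mat.png

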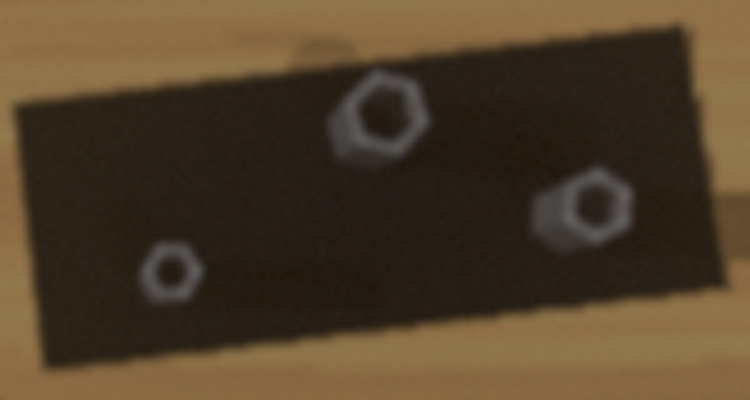

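View pics/t_pin.png

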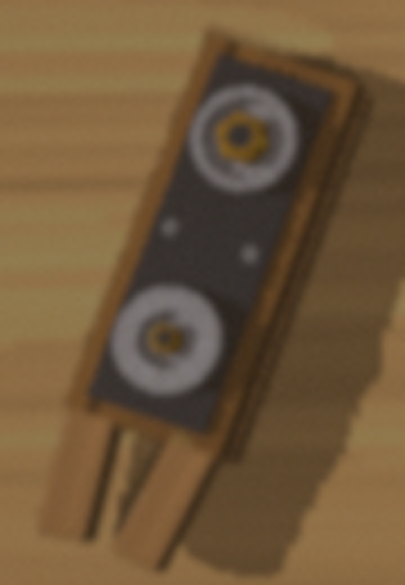

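View pics/s_mat.png

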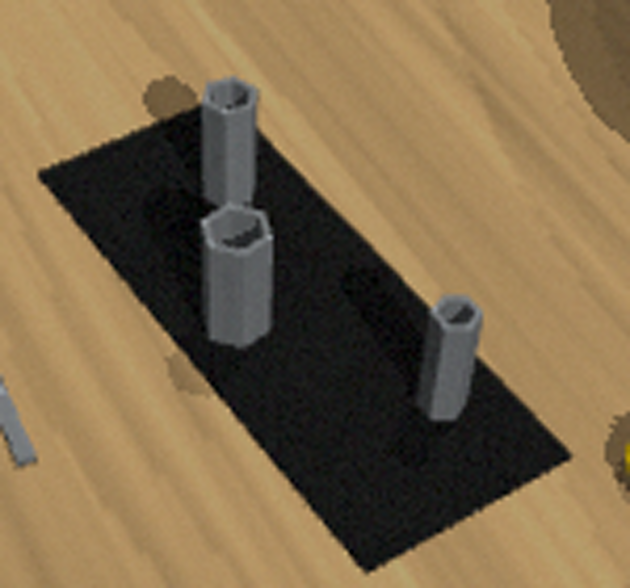

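View pics/s_pin.png

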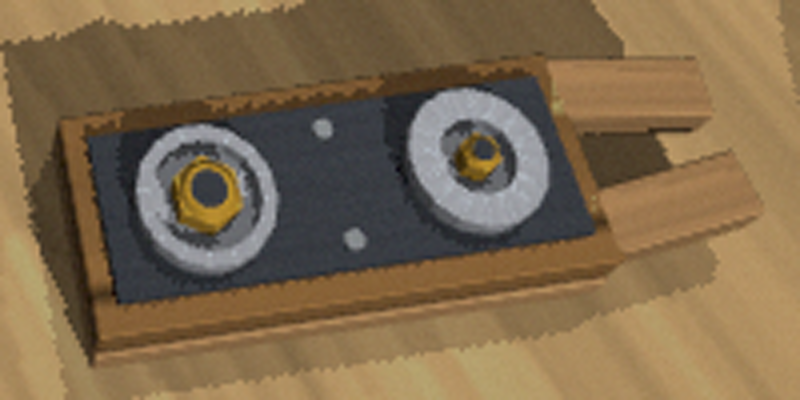

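The front nut and collar look small: the mouth is about 28 mm against the 54 mm collar, so the small spanner (26 mm over corners) is the likely fit. The pin's yaw is about -19.3°. I'm moving over the small spanner, at mat (474,-54).

```bash
python3 -m handwheel '[{"slide":[-0.19,-0.178,0.026],"turn":[0,0,0],"hand":0},{"slide":[-0.19,-0.178,0.026],"turn":[0,0,0],"hand":0},{"slide":[-0.19,-0.178,0.026],"turn":[0,0,0],"hand":0},{"slide":[-0.19,-0.178,0.026],"turn":[0,0,0],"hand":0},{"slide":[-0.19,-0.178,0.026],"turn":[0,0,0],"hand":0},{"slide":[-0.19,-0.178,0.026],"turn":[0,0,0],"hand":0},{"slide":[-0.19,-0.178,0.026],"turn":[0,0,0],"hand":0},{"slide":[-0.19,-0.178,0.026],"turn":[0,0,0],"hand":0},{"slide":[-0.19,-0.178,0.026],"turn":[0,0,0],"hand":0},{"slide":[-0.19,-0.178,0.026],"turn":[0,0,0],"hand":0},{"slide":[-0.19,-0.178,0.026],"turn":[0,0,0],"hand":0},{"slide":[-0.19,-0.178,0.026],"turn":[0,0,0],"hand":0}]'; cat h.py >/dev/null; cat >> h.py <<'E'
def go(target,yaw):
    "print tool-frame shift fraction and turn needed (tool kept vertical)"
    st=ctrl.read_state(); A=R.from_euler("xyz",st["orientation"]); d=A.inv().apply(np.array(target)-st["ee_pos"])
    B=R.from_euler("xyz",[np.pi,0,yaw]); rv=(A.inv()*B).as_rotvec()
    print("mm",d.round(1),"slide",(d/150).round(4),"turn",(rv/np.radians(120)).round(4),"deg",np.degrees(rv).round(2),"rows",round(np.linalg.norm(d)/41.7,1),round(np.degrees(np.linalg.norm(rv))/7.16,1))
    return d
E
python3 -c "
from h import *
go([474,-54,200],np.pi/2)"
```

```text
clock: 1.25
ee_pos: [421.1, 79.3, 214.6]
orientation: [3.136, 0.003, 2.73]
contact_force: [0.7, 1.5, -0.4]
opening: 87.8
mm [-101.8 -101.1   14.4] slide [-0.6785 -0.6738  0.0958] turn [ 3.200e-03 -1.000e-04  5.534e-01] deg [ 3.800e-01 -1.000e-02  6.641e+01] rows 3.5 9.3
```

```bash
python3 -m handwheel '[{"slide":[-0.17,-0.168,0.024],"turn":[0,0,0],"hand":0},{"slide":[-0.17,-0.168,0.024],"turn":[0,0,0],"hand":0},{"slide":[-0.17,-0.168,0.024],"turn":[0,0,0],"hand":0},{"slide":[-0.17,-0.168,0.024],"turn":[0,0,0],"hand":0},{"slide":[0,0,0],"turn":[0,0,0.059],"hand":0},{"slide":[0,0,0],"turn":[0,0,0.059],"hand":0},{"slide":[0,0,0],"turn":[0,0,0.059],"hand":0},{"slide":[0,0,0],"turn":[0,0,0.059],"hand":0},{"slide":[0,0,0],"turn":[0,0,0.059],"hand":0},{"slide":[0,0,0],"turn":[0,0,0.059],"hand":0},{"slide":[0,0,0],"turn":[0,0,0.059],"hand":0},{"slide":[0,0,0],"turn":[0,0,0.059],"hand":0},{"slide":[0,0,0],"turn":[0,0,0.059],"hand":0},{"slide":[0,0,0],"turn":[0,0,0.02],"hand":0},{"slide":[0,0,0],"turn":[0,0,0],"hand":0}]'
python3 -c "
from h import *
go([474,-54,200],np.pi/2)
im,K,T=cam('wrist')
np.savez('w1.npz',im=im,K=K,T=T)
cv2.imwrite('pics/w1.png',im)
crop(im,'w1c.png',260,150,380,240,6)"
```

```text
clock: 2.5
ee_pos: [477.3, -72.7, 198.6]
orientation: [3.135, -0.002, 1.548]
contact_force: [0.6, 0.1, 0.1]
opening: 88.6
mm [18.6 -3.8 -1.4] slide [ 0.1239 -0.0251 -0.0093] turn [ 0.0033 -0.0008 -0.0111] deg [ 0.4  -0.1  -1.33] rows 0.5 0.2
```

View pics/w1.png

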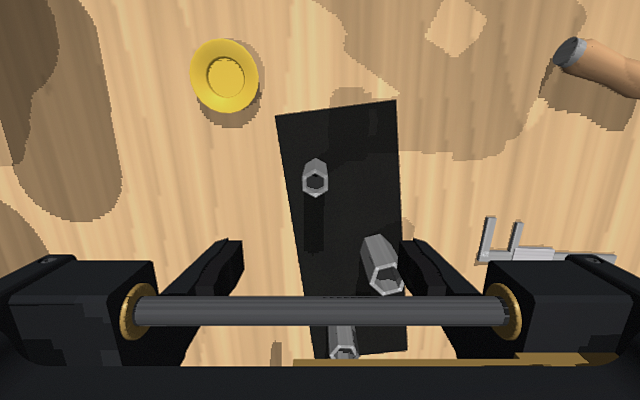

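View pics/w1c.png

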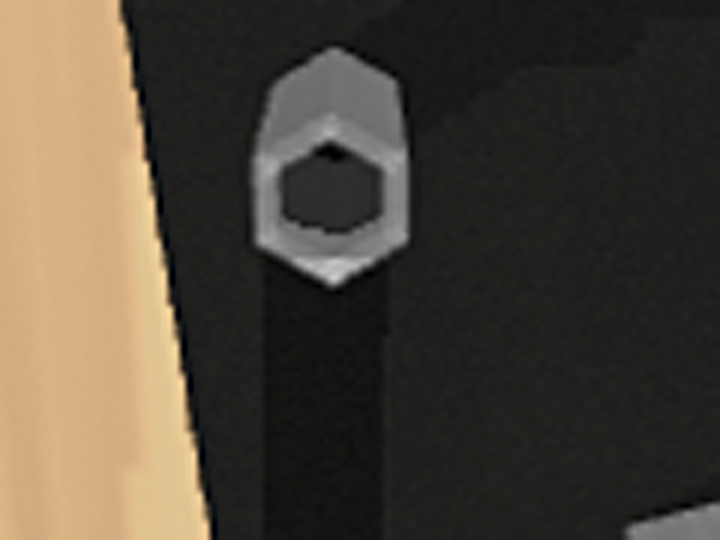

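```bash
python3 - <<'E'
from h import *
w=np.load('w1.npz');K,T=w['K'],w['T']
V=np.array([(332,115),(408,150),(408,242),(333,287),(255,242),(255,155)])
P=np.array([pt(K,T,260+(x+.5)/6-.5,150+(y+.5)/6-.5,74) for x,y in V])
c=P.mean(0);print(c,np.linalg.norm(P-c,axis=1))
a=np.degrees(np.arctan2(P[:,1]-c[1],P[:,0]-c[0]));print(a, [(x-30)%60 for x in a])
print("tool y angle",np.degrees(ctrl.read_state()['orientation'][2])-90)
w=np.load('top.npz');print(px(w['K'],w['T'],c),px(np.load('scene.npz')['K'],np.load('scene.npz')['T'],c))
go([c[0],c[1],58],np.radians(89))
E
```

```text
[474.74807842 -53.28915541  74.        ] [12.56010885 13.42260421 13.08762151 13.50685235 13.20910255 13.06886987]
[  88.24818476   31.93626187  -31.40332199  -90.90945916 -151.79343577
  148.06218638] [np.float64(58.24818475803369), np.float64(1.9362618748566867), np.float64(58.59667800842489), np.float64(59.09054084221195), np.float64(58.20656422814926), np.float64(58.06218637991216)]
tool y angle -1.1962055006655419
[338.57614346 243.08893844] [368.83207861 164.9350116 ]
mm [ 19.   -4.  140.6] slide [ 0.127  -0.0264  0.9373] turn [ 0.0033 -0.0008 -0.0016] deg [ 0.4 -0.1 -0.2] rows 3.4 0.1
```

```bash
python3 -m handwheel '[{"slide":[0.127,-0.026,0],"turn":[0.0033,-0.0008,0],"hand":0},{"slide":[0,0,0],"turn":[0,0,0],"hand":0},{"slide":[0,0,0.2],"turn":[0,0,0],"hand":0},{"slide":[0,0,0.2],"turn":[0,0,0],"hand":0},{"slide":[0,0,0],"turn":[0,0,0],"hand":0}]'
python3 -c "
from h import *
go([474.7,-53.3,58],np.radians(88.7))
im,K,T=cam('wrist')
np.savez('w2.npz',im=im,K=K,T=T)
cv2.imwrite('pics/w2.png',im)
print(px(K,T,[474.7,-53.3,74]))"
```

```text
clock: 2.97
ee_pos: [476.3, -54.6, 139.6]
orientation: [3.135, 0.003, 1.56]
contact_force: [-1.3, 0.4, -0.4]
opening: 88.2
mm [ 1.5 -2.2 81.6] slide [ 0.0101 -0.0145  0.5438] turn [0.0033 0.0015 0.0057] deg [0.4  0.18 0.68] rows 2.0 0.1
[316.20828485 225.73407956]
```

View pics/w2.png

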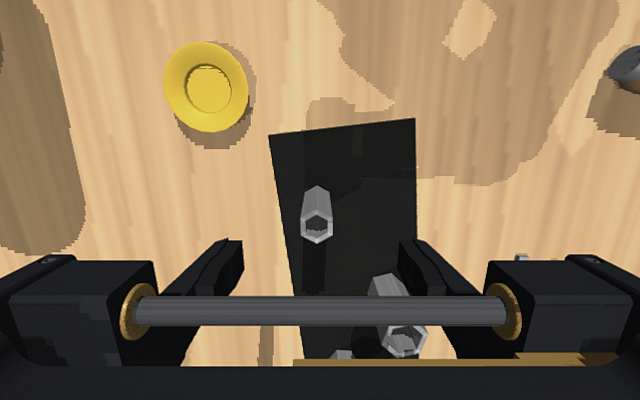

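The wrist view shows the small spanner's mouth at (317,227), against a predicted (316,226), so it is centred between the fingers. I'll descend and grip.

```bash
python3 -m handwheel '[{"slide":[0.008,-0.01,0.18],"turn":[0.003,0.001,0.005],"hand":0},{"slide":[0,0,0.18],"turn":[0,0,0],"hand":0},{"slide":[0,0,0.17],"turn":[0,0,0],"hand":0},{"slide":[0,0,0],"turn":[0,0,0],"hand":0}]'
python3 -c "
from h import *
go([474.7,-53.3,58],np.radians(88.7))
im,K,T=cam('wrist')
np.savez('w3.npz',im=im,K=K,T=T)
cv2.imwrite('pics/w3.png',im)
print(px(K,T,[474.7,-53.3,74]))"
```

```text
clock: 3.35
ee_pos: [482.1, -57.0, 67.3]
orientation: [3.129, 0.006, 1.553]
contact_force: [-1.5, 0.4, 0.5]
opening: 87.6
mm [ 3.6 -7.6  9.2] slide [ 0.0243 -0.0508  0.0614] turn [0.0062 0.0027 0.0022] deg [0.74 0.33 0.26] rows 0.3 0.1
[302.52710545 279.31596936]
```

View pics/w3.png

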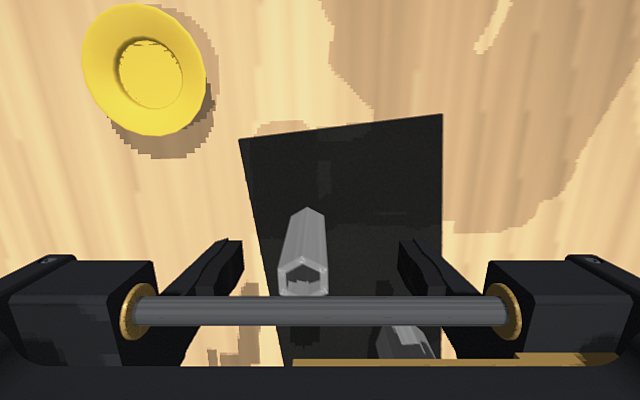

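The fast descent drifted about 8 mm in tool y, and the spanner now appears left of centre (mouth at 303,280). I'll correct before closing.

```bash
python3 -m handwheel '[{"slide":[0.024,-0.05,0.02],"turn":[0.006,0.0027,0.002],"hand":0},{"slide":[0,0,0.03],"turn":[0,0,0],"hand":0},{"slide":[0,0,0],"turn":[0,0,0],"hand":0},{"slide":[0,0,0],"turn":[0,0,0],"hand":0}]'
python3 -c "
from h import *
go([474.7,-53.3,58],np.radians(88.7))
for i in range(1):
  im,K,T=cam('wrist')
go([474.7,-53.3,58],np.radians(88.7))
"
```

```text
clock: 3.73
ee_pos: [480.1, -55.3, 68.4]
orientation: [3.131, 0.004, 1.549]
contact_force: [0.2, -0.1, -0.6]
opening: 87.9
mm [ 2.  -5.5 10.3] slide [ 0.0131 -0.0367  0.0686] turn [0.0052 0.0018 0.0004] deg [0.63 0.21 0.05] rows 0.3 0.1
mm [ 2.  -5.8 10.4] slide [ 0.0136 -0.0385  0.0695] turn [0.0055 0.0019 0.0005] deg [0.66 0.22 0.06] rows 0.3 0.1
```

```bash
python3 -m handwheel '[{"slide":[0.014,-0.04,0.07],"turn":[0.005,0.002,0],"hand":0}]'; python3 -m handwheel '[{"slide":[0,0,0],"turn":[0,0,0],"hand":0}]'; python3 -m handwheel '[{"slide":[0,0,0],"turn":[0,0,0],"hand":0}]'; python3 -c "
from h import *
go([474.7,-53.3,58],np.radians(88.7))
"
```

```text
clock: 3.87
ee_pos: [476.9, -54.1, 60.2]
orientation: [3.135, 0.002, 1.549]
contact_force: [0.0, -0.8, 0.9]
opening: 87.8
clock: 3.95
ee_pos: [475.2, -53.5, 58.9]
orientation: [3.138, 0.001, 1.549]
contact_force: [-0.3, 0.7, -0.9]
opening: 88.2
clock: 4.03
ee_pos: [475.3, -53.5, 58.8]
orientation: [3.138, 0.001, 1.549]
contact_force: [0.4, -0.5, -0.2]
opening: 88.0
mm [ 0.2 -0.6  0.8] slide [ 0.0012 -0.0038  0.0056] turn [0.0017 0.0003 0.0006] deg [0.21 0.03 0.07] rows 0.0 0.0
```

```bash
python3 -m handwheel '[{"slide":[0,0,0],"turn":[0,0,0],"hand":255},{"slide":[0,0,0],"turn":[0,0,0],"hand":255},{"slide":[0,0,0],"turn":[0,0,0],"hand":255},{"slide":[0,0,0],"turn":[0,0,0],"hand":255},{"slide":[0,0,0],"turn":[0,0,0],"hand":255},{"slide":[0,0,0],"turn":[0,0,0],"hand":255},{"slide":[0,0,0],"turn":[0,0,0],"hand":255},{"slide":[0,0,0],"turn":[0,0,0],"hand":255}]'; python3 -c "
from h import *
go([474.7,-53.3,58],np.radians(88.7))
im,K,T=cam('wrist')
np.savez('w4.npz',im=im,K=K,T=T)
cv2.imwrite('pics/w4.png',im)
"
```

```text
clock: 4.7
ee_pos: [475.0, -53.3, 58.5]
orientation: [3.139, 0.0, 1.55]
contact_force: [0.4, 0.1, 0.1]
opening: 37.2
mm [ 0.  -0.3  0.5] slide [ 0.0002 -0.0018  0.0034] turn [0.0013 0.0001 0.0007] deg [0.15 0.01 0.08] rows 0.0 0.0
```

View pics/w4.png

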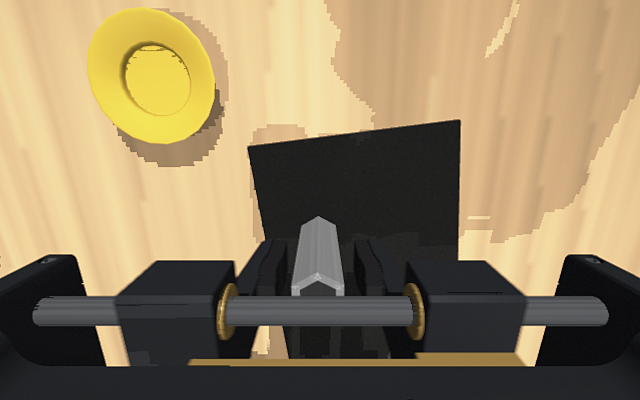

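The spanner (about 318,280) is centred between the closing fingers. I'll keep closing.

```bash
python3 -m handwheel '[{"slide":[0,0,0],"turn":[0,0,0],"hand":255},{"slide":[0,0,0],"turn":[0,0,0],"hand":255},{"slide":[0,0,0],"turn":[0,0,0],"hand":255},{"slide":[0,0,0],"turn":[0,0,0],"hand":255}]'; python3 -c "
from h import *
go([474.7,-53.3,58],np.radians(88.7))
"
```

```text
clock: 5.08
ee_pos: [475.0, -53.4, 58.5]
orientation: [3.139, 0.0, 1.55]
contact_force: [0.6, 0.5, 0.3]
opening: 22.3
mm [ 0.  -0.3  0.5] slide [ 0.0003 -0.0017  0.0035] turn [0.0013 0.0001 0.0007] deg [0.15 0.02 0.08] rows 0.0 0.0
```

Gripped at 22.3 mm. The spanner's lower end is about 54.5 mm below the TCP, so seated means TCP z ≈ 102.5. I'm lifting and going to an offset view of the front nut.

```bash
python3 -m handwheel '[{"slide":[0,0,-0.1],"turn":[0,0,0],"hand":255},{"slide":[0,0,-0.2],"turn":[0,0,0],"hand":255},{"slide":[0,0,-0.22],"turn":[0,0,0],"hand":255},{"slide":[0,0,-0.22],"turn":[0,0,0],"hand":255},{"slide":[0,0,-0.22],"turn":[0,0,0],"hand":255},{"slide":[0.24,0.06,0],"turn":[0,0,0],"hand":255},{"slide":[0.24,0.06,0],"turn":[0,0,0],"hand":255},{"slide":[0.24,0.06,0],"turn":[0,0,0],"hand":255},{"slide":[0.24,0.06,0],"turn":[0,0,0],"hand":255},{"slide":[0.24,0.06,0],"turn":[0,0,0],"hand":255},{"slide":[0.24,0.06,0],"turn":[0,0,0],"hand":255},{"slide":[0.24,0.06,0],"turn":[0,0,-0.02],"hand":255},{"slide":[0.24,0.06,0],"turn":[0,0,-0.058],"hand":255},{"slide":[0,0,0],"turn":[0,0,-0.058],"hand":255},{"slide":[0,0,0],"turn":[0,0,-0.058],"hand":255},{"slide":[0,0,0],"turn":[0,0,-0.058],"hand":255},{"slide":[0,0,0],"turn":[0,0,-0.058],"hand":255}]'; python3 -c "
from h import *
go([553,241,200],np.radians(130.7))
"
```

```text
clock: 6.5
ee_pos: [552.8, 248.4, 207.0]
orientation: [3.141, -0.002, 2.203]
contact_force: [-0.2, 1.0, -1.0]
opening: 22.1
mm [-6.1 -4.2  7. ] slide [-0.041  -0.028   0.0468] turn [ 0.0003 -0.001  -0.0373] deg [ 0.03 -0.12 -4.48] rows 0.2 0.6
```

```bash
python3 -m handwheel '[{"slide":[-0.041,-0.028,0.047],"turn":[0,-0.001,-0.037],"hand":255},{"slide":[0,0,0],"turn":[0,0,0],"hand":255},{"slide":[0,0,0],"turn":[0,0,0],"hand":255}]'; python3 -c "
from h import *
im,K,T=cam('wrist')
go([553,241,200],np.radians(130.7))
im,K,T=cam('wrist')
np.savez('w5.npz',im=im,K=K,T=T)
cv2.imwrite('pics/w5.png',im)
crop(im,'w5c.png',245,120,395,270,5)
"
```

```text
clock: 6.75
ee_pos: [552.1, 241.8, 198.6]
orientation: [-3.14, -0.001, 2.289]
contact_force: [0.7, 0.3, -1.0]
opening: 22.3
mm [-1.2  0.5 -1.6] slide [-0.008  0.003 -0.011] turn [-0.0009 -0.0007  0.0037] deg [-0.11 -0.08  0.45] rows 0.1 0.1
```

View pics/w5.png

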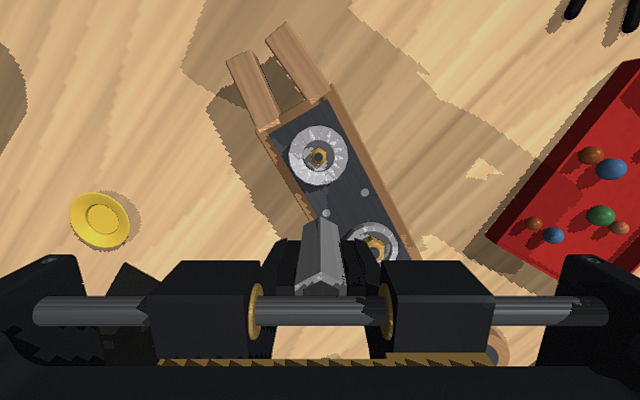

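```bash
python3 -c "
from h import *
w=np.load('w5.npz');crop(w['im'],'w5d.png',265,80,385,200,5)"
```

```text
(no output)
```

View pics/w5d.png

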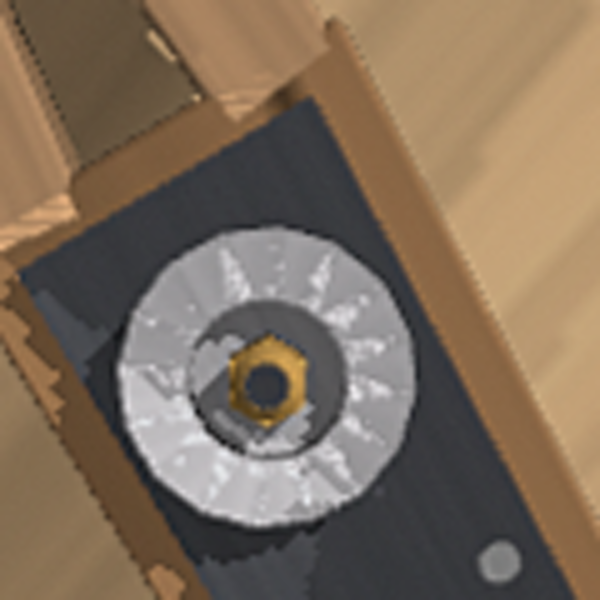

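The wrist view shows the front nut at about (318,156), with its flats parallel to the jaws and a width of about 14 mm, matching the small spanner. Next I'll compute its centre from the collar, nut and hole.

```bash
python3 - <<'E'
from h import *
w=np.load('w5.npz');K,T=w['K'],w['T']
f=lambda x,y,z: pt(K,T,265+(x+.5)/5-.5,80+(y+.5)/5-.5,z)
print('outer',f(266.5,376,56),'mouth',f(267.5,379,56),'hole',f(267,386,62.5))
V=np.array([(268,334),(305,355),(305,400),(266,427),(229,405),(230,360)])
P=np.array([f(x,y,60) for x,y in V]);c=P.mean(0);print(c,np.linalg.norm(P-c,axis=1))
a=np.degrees(np.arctan2(P[:,1]-c[1],P[:,0]-c[0]));print([(x-30)%60 for x in a])
# pin edge directions
for A,B,z in [((345,20),(600,505),50),((5,300),(165,570),45),((315,100),(575,590),45)]:
    d=f(*B,z)-f(*A,z);print(np.degrees(np.arctan2(d[1],d[0])))
s=ctrl.read_state();print(s['orientation'],np.degrees(s['orientation'][2])-90)
# in-hand spanner predicted
A=R.from_euler("xyz",s["orientation"])
for p in ([0,0,54.5],[0,0,-15.5]): print(px(K,T,A.apply(p)+s['ee_pos']))
s=np.load('scene.npz');print(px(s['K'],s['T'],[*c[:2],62.5]))
E
python3 -c "
from h import *
w=np.load('w5.npz');crop(w['im'],'w5e.png',260,200,380,300,6)"
```

```text
outer [523.57158085 271.45218792  56.        ] mouth [524.07343592 271.15728071  56.        ] hole [524.32063827 270.81463967  62.5       ]
[523.87528733 271.33646057  60.        ] [8.34259021 8.26851452 7.79395917 8.54607895 8.32254683 7.6833099 ]
[np.float64(39.95730481052644), np.float64(44.81438110593467), np.float64(43.844277834623256), np.float64(39.59370688277002), np.float64(43.80659044135484), np.float64(42.490532574692025)]
-18.709497852968298
-20.05895547632825
-19.120391948218806
[-3.14010525e+00 -1.25980180e-03  2.28905498e+00] 41.15318922527618
[319.50579702 233.28897477]
[319.21828756 296.84818441]
[451.63242464 318.70228966]
```

View pics/w5e.png

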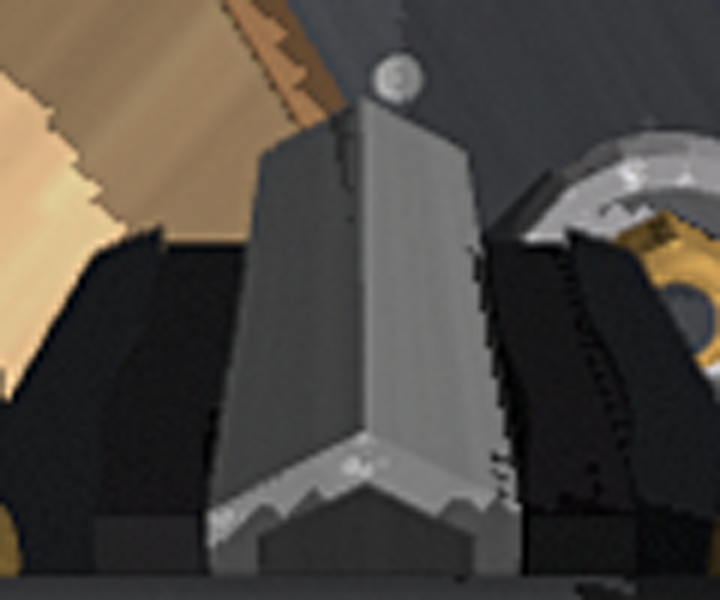

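```bash
python3 - <<'E'
from h import *
w=np.load('w5.npz');K,T=w['K'],w['T']
s=ctrl.read_state();A=R.from_euler("xyz",s["orientation"])
for p in ([13.05,0,54.5],[13.05,0,-15.5]): print(px(K,T,A.apply(p)+s['ee_pos']))
print('seen',(260+362.5/6-.5,200+100.5/6-.5),(260+365.5/6-.5,200+430/6-.5))
go([523.5,270.8,125],np.radians(131))
E
```

```text
[319.48716998 214.89604854]
[319.18004258 270.14347885]
seen (319.9166666666667, 216.25) (320.4166666666667, 271.1666666666667)
mm [40.6 -2.2 73.7] slide [ 0.2708 -0.0146  0.4912] turn [-0.0007 -0.0006  0.0013] deg [-0.09 -0.07  0.15] rows 2.0 0.0
```

```bash
python3 -m handwheel '[{"slide":[0.14,-0.01,0],"turn":[0,0,0],"hand":255},{"slide":[0.14,0,0],"turn":[0,0,0],"hand":255},{"slide":[0,0,0.15],"turn":[0,0,0],"hand":255},{"slide":[0,0,0.15],"turn":[0,0,0],"hand":255},{"slide":[0,0,0],"turn":[0,0,0],"hand":255}]'; python3 -c "
from h import *
im,K,T=cam('wrist')
go([523.3,271.3,122],np.radians(131))
"
```

```text
clock: 7.27
ee_pos: [524.4, 274.3, 156.0]
orientation: [3.137, 0.001, 2.277]
contact_force: [-1.3, 0.8, -3.2]
opening: 22.2
mm [-1.  -3.9 35.9] slide [-0.0064 -0.0262  0.2395] turn [ 0.0032  0.0009 -0.0043] deg [ 0.38  0.11 -0.52] rows 0.9 0.1
```

```bash
python3 -m handwheel '[{"slide":[-0.006,-0.026,0.12],"turn":[0.003,0.001,-0.004],"hand":255},{"slide":[0,-0.005,0.1],"turn":[0.001,0,0],"hand":255}]'; python3 -c "
from h import *
im,K,T=cam('wrist')
go([523.3,271.3,122],np.radians(131))
"
```

```text
clock: 7.48
ee_pos: [526.2, 271.9, 129.8]
orientation: [3.136, 0.003, 2.284]
contact_force: [-0.6, -0.4, -0.9]
opening: 21.8
mm [ 1.2 -1.8  5.4] slide [ 0.0077 -0.0123  0.0361] turn [ 0.0019  0.0012 -0.0014] deg [ 0.23  0.14 -0.17] rows 0.1 0.0
```

```bash
python3 -m handwheel '[{"slide":[0.008,-0.013,0.036],"turn":[0.002,0.001,-0.001],"hand":255}]'; python3 -c "
from h import *
im,K,T=cam('wrist')
im,K,T=cam('wrist')
go([523.3,271.3,122],np.radians(131))
cv2.imwrite('pics/w6.png',im)
np.savez('w6.npz',im=im,K=K,T=T)
crop(im,'w6c.png',260,150,380,270,5)
im,K,T=cam('scene')
crop(im,'s6.png',380,230,520,350,5)
"
```

```text
clock: 7.62
ee_pos: [524.2, 271.4, 122.9]
orientation: [3.14, 0.001, 2.285]
contact_force: [0.0, 0.2, -0.7]
opening: 22.2
mm [-0.1  0.5 -0.4] slide [-0.0009  0.0036 -0.0029] turn [-0.0007 -0.0001 -0.0007] deg [-0.09 -0.02 -0.08] rows 0.0 0.0
```

View pics/w6c.png

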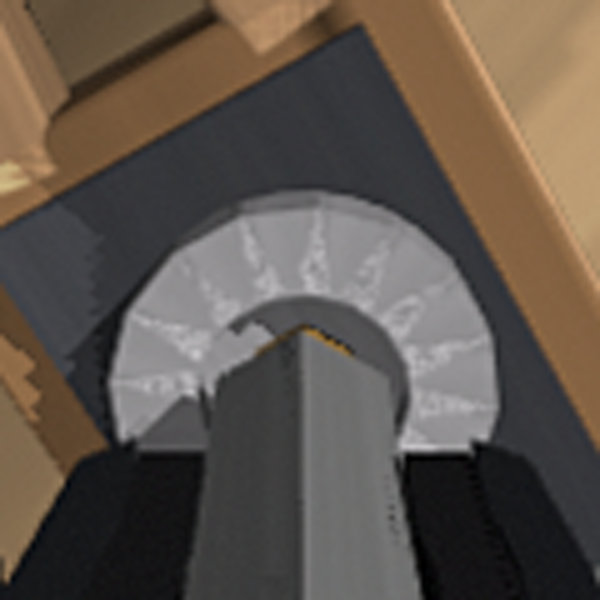

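View pics/s6.png

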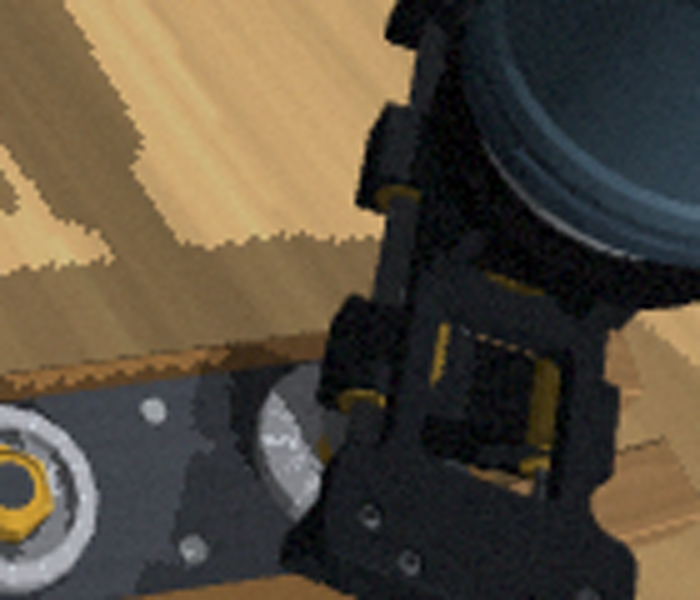

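The spanner's lower vertex (crop 303,327) lines up with the nut, whose edges are symmetric about 305, and with the collar centre at 303.5. I'll lower gently.

```bash
python3 -m handwheel '[{"slide":[0,0.003,0.03],"turn":[0,0,0],"hand":255}]'; python3 -m handwheel '[{"slide":[0,0,0.03],"turn":[0,0,0],"hand":255}]';  python3 -c "
from h import *
im,K,T=cam('wrist')
print(ctrl.read_state()['contact_force'])
go([523.3,271.3,102.5],np.radians(131))
"
```

```text
clock: 7.85
ee_pos: [524.6, 271.8, 119.1]
orientation: [3.14, 0.001, 2.285]
contact_force: [0.6, -0.0, -0.7]
opening: 22.4
clock: 7.93
ee_pos: [525.2, 272.0, 115.2]
orientation: [3.138, 0.002, 2.285]
contact_force: [-1.6, -0.7, 3.7]
opening: 22.4
[-0.13430192 -0.29226628  0.54527129]
mm [ 0.7 -1.7 12.1] slide [ 0.0049 -0.011   0.0806] turn [ 0.0012  0.0008 -0.0008] deg [ 0.15  0.1  -0.1 ] rows 0.3 0.0
```

```bash
python3 -m handwheel '[{"slide":[0.005,-0.012,0.025],"turn":[0.001,0.001,0],"hand":255}]'; python3 -m handwheel '[{"slide":[0.002,-0.006,0.025],"turn":[0.001,0,0],"hand":255}]';  python3 -c "
from h import *
im,K,T=cam('wrist')
print(ctrl.read_state()['contact_force'])
go([523.3,271.3,102.5],np.radians(131))
"
```

```text
clock: 8.07
ee_pos: [525.0, 271.7, 113.4]
orientation: [3.137, 0.001, 2.285]
contact_force: [-4.5, -0.8, 28.9]
opening: 22.1
clock: 8.15
ee_pos: [524.4, 271.5, 110.9]
orientation: [3.139, 0.002, 2.285]
contact_force: [-3.3, -2.8, 2.4]
opening: 22.3
[-1.18572475 -1.42584958 -0.67752558]
mm [ 0.6 -0.6  7.5] slide [ 0.0037 -0.0037  0.0498] turn [ 0.0008  0.0008 -0.0007] deg [ 0.1   0.1  -0.09] rows 0.2 0.0
```

```bash
python3 -m handwheel '[{"slide":[0.004,-0.006,0.02],"turn":[0.001,0.001,0],"hand":255}]'; python3 -m handwheel '[{"slide":[0.002,-0.004,0.02],"turn":[0,0,0],"hand":255}]'; python3 -m handwheel '[{"slide":[0.001,-0.003,0.015],"turn":[0,0,0],"hand":255}]';  python3 -c "
from h import *
im,K,T=cam('wrist')
print(ctrl.read_state()['contact_force'])
go([523.3,271.3,102.5],np.radians(131))
"
```

```text
clock: 8.28
ee_pos: [523.4, 271.2, 107.4]
orientation: [3.141, 0.0, 2.285]
contact_force: [-0.2, 1.0, -1.1]
opening: 22.4
clock: 8.37
ee_pos: [522.9, 271.1, 104.2]
orientation: [3.141, 0.0, 2.285]
contact_force: [-0.0, 0.1, -1.0]
opening: 22.6
clock: 8.45
ee_pos: [522.8, 271.0, 102.4]
orientation: [3.14, 0.001, 2.285]
contact_force: [-7.2, -3.4, 25.2]
opening: 22.2
[-1.07783509 -0.91903292  4.55609863]
mm [-0.2  0.7 -0. ] slide [-0.0012  0.0045 -0.    ] turn [ 0.0007  0.0002 -0.0007] deg [ 0.08  0.02 -0.09] rows 0.0 0.0
```

The TCP is at 102.4 (102.5 expected) with firm contact. I'll press slightly more to confirm, centre up and look.

```bash
python3 -m handwheel '[{"slide":[-0.001,0.003,0.015],"turn":[0.0007,0,0],"hand":255}]'; python3 -m handwheel '[{"slide":[0,0,0.01],"turn":[0,0,0],"hand":255}]'; python3 -m handwheel '[{"slide":[0,0,0],"turn":[0,0,0],"hand":255},{"slide":[0,0,0],"turn":[0,0,0],"hand":255}]'; python3 -c "
from h import *
im,K,T=cam('wrist')
crop(im,'w7c.png',245,140,395,300,4)
s=ctrl.read_state();print(s['contact_force'],s['wrist_torque'])
go([523.3,271.3,102.5],np.radians(131))
A=R.from_euler('xyz',s['orientation'])
for p in ([13.05,0,54.5],[13.05,0,-15.5]): print((px(K,T,A.apply(p)+s['ee_pos'])-[245,140])*4)
for p in ([523.6,271.3,56],[523.6,271.3,48]): print((px(K,T,p)-[245,140])*4)
im,K,T=cam('top');crop(im,'t7.png',120,120,460,290,2.3)
"
```

```text
clock: 8.58
ee_pos: [523.1, 271.1, 102.3]
orientation: [-3.141, 0.0, 2.285]
contact_force: [-14.3, -4.9, 33.6]
opening: 22.0
clock: 8.67
ee_pos: [523.0, 271.1, 102.5]
orientation: [-3.14, 0.0, 2.285]
contact_force: [-5.4, -1.8, 11.1]
opening: 22.8
clock: 8.83
ee_pos: [523.2, 271.3, 103.1]
orientation: [-3.141, 0.001, 2.285]
contact_force: [-0.3, 0.8, -0.8]
opening: 21.8
[ 0.40795018 -0.57066191 -0.97991791] [-0.06694442  0.01993645 -0.03367262]
mm [-0.1  0.2  0.4] slide [-0.0008  0.0012  0.0024] turn [-0.0005  0.0002 -0.0004] deg [-0.06  0.02 -0.05] rows 0.0 0.0
[296.41705835 298.08199586]
[294.74058872 517.67610599]
[299.26801475 391.81789526]
[299.32763157 372.30889235]
```

View pics/w7c.png

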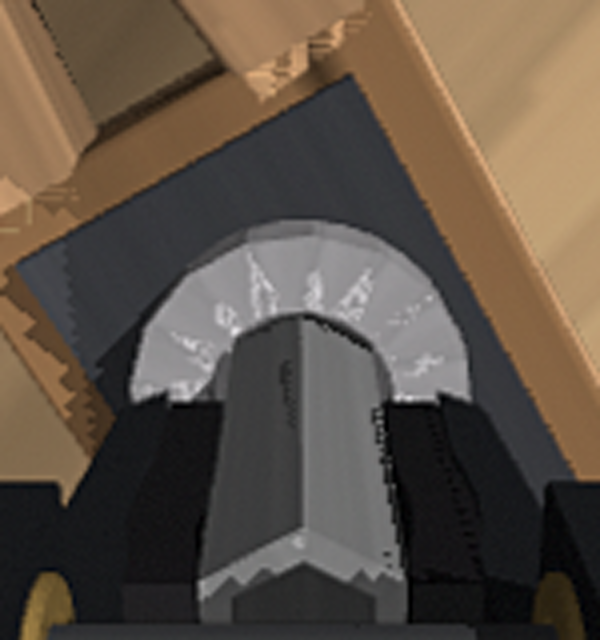

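View pics/t7.png

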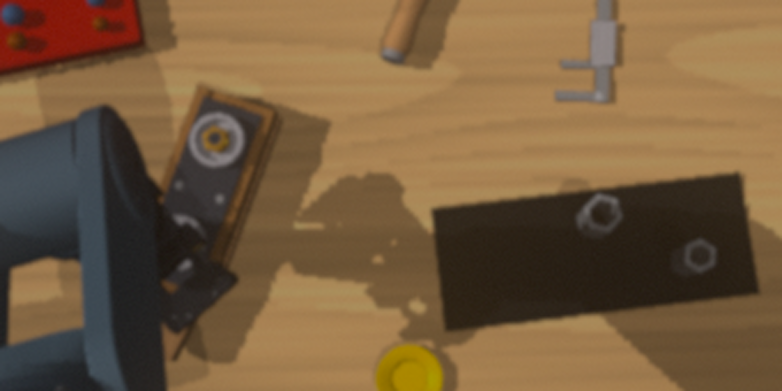

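The spanner is inside the collar mouth, but the arm rose 0.6 mm in the idle rows. I'll end on a light downward push so it stays bottomed.

```bash
python3 -m handwheel '[{"slide":[0,0,0.01],"turn":[0,0,0],"hand":255}]'; python3 -m handwheel '[{"slide":[0,0,0.009],"turn":[0,0,0],"hand":255}]'; python3 -c "
from h import *
for i in range(8):
  im,K,T=cam('wrist')
  s=ctrl.read_state();print(s['clock'],s['contact_force'].round(1),s['ee_pos'].round(2),s['orientation'].round(4),s['opening'])
"
```

```text
clock: 9.02
ee_pos: [523.2, 271.2, 102.4]
orientation: [-3.14, 0.001, 2.286]
contact_force: [-10.3, -5.0, 26.3]
opening: 22.2
clock: 9.1
ee_pos: [523.2, 271.2, 102.4]
orientation: [-3.139, 0.0, 2.286]
contact_force: [-6.9, -2.1, 16.5]
opening: 22.1
9.15 [-6.2 -2.4 14.7] [523.19 271.21 102.44] [-3.1392e+00  4.0000e-04  2.2858e+00] 22.33869535673988
9.2 [-6.4 -1.9 14.6] [523.2  271.21 102.45] [-3.1394e+00  5.0000e-04  2.2858e+00] 22.458663141552847
9.25 [-6.1 -1.6 14.5] [523.19 271.2  102.45] [-3.1394e+00  5.0000e-04  2.2858e+00] 22.25065151838329
9.3 [-7.2 -2.8 14.7] [523.2  271.24 102.46] [-3.1395e+00  5.0000e-04  2.2858e+00] 22.4989402787673
9.35 [-7.3 -2.8 13.6] [523.16 271.24 102.45] [-3.1395e+00  5.0000e-04  2.2859e+00] 22.431447501340752
9.4 [-7.7 -2.6 14.3] [523.2  271.23 102.48] [-3.1395e+00  5.0000e-04  2.2859e+00] 21.970389574083697
9.45 [-6.2 -2.8 14.5] [523.17 271.25 102.44] [-3.1395e+00  5.0000e-04  2.2859e+00] 22.247832497646673
9.5 [-6.2 -1.9 14.3] [523.17 271.24 102.45] [-3.1395e+00  5.0000e-04  2.2859e+00] 22.306886166393188
```

Stable at 14.5 N down. I'll check for slip in the hand by comparing the spanner's top edge in the wrist image with the image taken before contact.

```bash
python3 - <<'E'
from h import *
b,K,T=cam('wrist'); 
a=np.load('w5.npz')['im']; c=np.load('w6.npz')['im']
o=[cv2.resize(x[255:300,285:355],None,fx=3.7*3,fy=3.7*3,interpolation=cv2.INTER_CUBIC)[:, :] for x in (a,b)]
o=[cv2.resize(x,(780,290)) for x in o]
cv2.imwrite('pics/cmp.png',np.vstack(o))
g=lambda x:cv2.cvtColor(x,cv2.COLOR_BGR2GRAY).astype(np.float32)
for n,x in (('w6',c),('now',b)):
  print(n,cv2.phaseCorrelate(g(a)[262:295,295:345],g(x)[262:295,295:345]))
E
```

```text
w6 ((0.5684894260652449, 0.2035857600968498), 0.8427574933899773)
now ((-0.7745931051058825, 0.36649072639196945), 0.9453255452050103)
```

View pics/cmp.png

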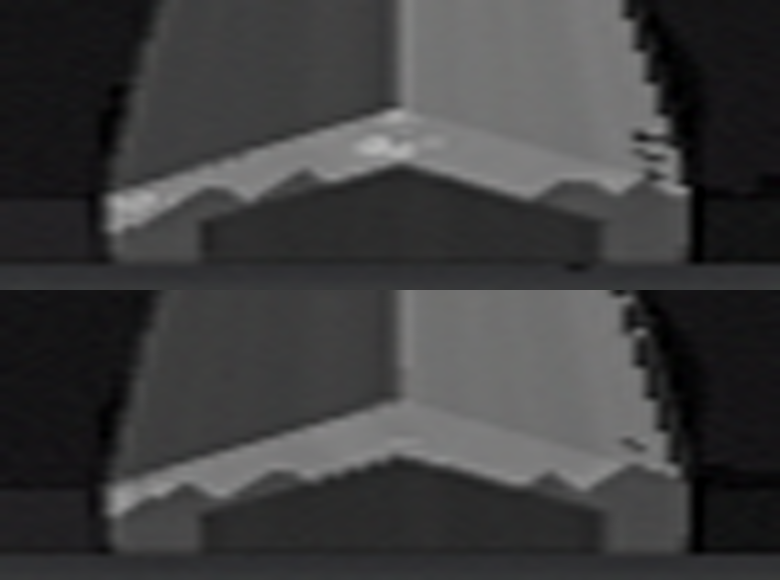

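The spanner sits the same in the hand as before (top vertex on the same row in both), so it did not slip and its lower end is at z ≈ 48, the seat. Handing in.

```bash
python3 -c "
from workcell import hand_in,ctrl
print(ctrl.read_state()['contact_force']);print(hand_in())"
```

```text
[-6.4920205  -2.67898282 14.77470443]
the job is handed in; nothing more can be done
None
```

The small spanner fits the front nut. I handed the job in with it fully home and still in the gripper, after about 9.6 s of robot time.

- **Choosing:** in the wrist camera the front nut measured about 14 mm across flats and its collar mouth about 28 mm. I tried the small spanner first, it went home, and I did not need the others.
- **Seating:** it met the nut's chamfer briefly at about 29 N, then slid down past the collar rim. The TCP stopped at z = 102.45 mm, against 102.5 mm expected for the seat. Peak vertical force was about 34 N.
- **At hand-in:** the arm was holding a steady push of about 14.5 N down, with roughly 7 N sideways and a tilt of about 0.1°. The wrist images before and after show no slip of the spanner in the grip.
- **The rest:** in the top view taken after the first seating, the large and medium spanners were upright on the mat. The caliper, lid and handle, as far as the cropped view showed them, looked unmoved.
- **What disagreed:** my first rough readings from the scene and top views differed by up to about 8 mm, so I positioned from the wrist camera. Fast descents drifted up to about 8 mm sideways and needed correcting. When I first let the arm idle after seating it rose 0.6 mm, so I pressed it back down before handing in.

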